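Fit the rotor, its lid and the locking knob to a micro centrifuge

TASK

Fit the rotor to the open centrifuge: set it on the spindle and, pressing only lightly, turn it until the slots in its underside drop over the spindle's cross pin and it sits fully home. Then put the rotor lid on over it, and push the knurled locking knob down onto the spindle until it clicks and sits flush on the lid. Never lean on the machine with more than about 35 N, let go of everything, and leave the rest of the bench as it is.

Things in the scene. Friction and masses are not known exactly. Their poses are not given: they have to be found in the camera images.
- centrifuge: Compact white micro centrifuge fixed to the bench, 226 mm (x) by 240 mm (y), top edge 120 mm high. Bowl 150 mm across, floor 65 mm above the bench, steel spindle in its middle. Its own lid stands open 113 mm to the +y side of the spindle, up to 310 mm high, leaning away; control panel on the -y side. Origin: on the bench under the spindle axis, z up.
- seat (a point): Centre of the spindle's flange face, 75 mm above the bench: a home rotor has its origin here. Across the 34 mm flange lies a cross pin 31 mm long, 4.5 mm wide, 4.5 mm high. The spindle may stand at any angle: the pin's direction is not given (this point's axes are the machine's). The spindle turns only above 0.3 N m, so does not follow a rotor rubbing lightly; it gives 0.03 mm per N downwards.
- spindle_tip (a point): Top of the spindle, 66 mm above the seat point. Shaft 16 mm in diameter up to 46 mm above the seat, then a 10 mm nose whose last 3 mm taper to 5.6 mm. Three small sprung balls stand 2 mm out of the nose, 8 mm below the tip; rotor and lid pass them freely, the knob clicks over them. Axes as the machine's.
- rotor: Aluminium rotor, 114 mm in diameter, 28 mm high at the rim; central hub 30 mm in diameter rises to 44 mm, its top 4 mm tapered (grip it above the rim). 350 g. Origin: centre of its underside, z up. 18 mm bore. Two crossed slots in the underside (along its x and y), 5.5 mm wide, 6 mm deep, fit the cross pin at any quarter turn, within 2 degrees; elsewhere it stays 4.5 mm high on the pin.
- rotor_lid: Grey rotor lid like a flat hat: brim 108 mm in diameter, 3 mm thick; hollow crown (34 mm wide, 17 mm deep inside) 40 mm in diameter rising to 20 mm, with a 20 mm hole in its top. 90 g. Origin: centre of the brim's underside, z up. Fitted, the brim rests on the rotor's rim: its origin 28 mm, its crown top 48 mm above the seat point.
- knob: Black knurled push-on locking knob, 34 mm in diameter, 30 mm high, blind bore from below (11.6 mm, mouth widened to 16.6 mm). 60 g. Origin: centre of its underside, z up. It meets the sprung balls about 9 mm above home, needs about 5 to 12 N to ride over them, then clicks down; home, its origin is 48 mm above the seat point, flat on the lid's crown.
- tube_rack: White rack with purple-capped blood tubes, 100 by 190 mm, 88 mm high; bystander. Origin: centre of its underside.
- tip_box: Blue pipette-tip box, 118 by 80 mm, 62 mm high; bystander. Origin: centre of its underside.
- specimen_jar: Clear specimen jar with yellow cap, 52 mm in diameter, 62 mm high; bystander. Origin: centre of its underside.
- marker: Marker pen lying on the bench, 130 mm long along its x, 14 mm thick; bystander. Origin: under its middle.
- pipette: Hand pipette lying on the bench, 260 mm long along its x, 35 mm thick; bystander. Origin: under its middle.
There are look-alikes about, which are no part of the job. There is more than one size of the rotor_lid; the job needs the middle-sized.

How it is judged:
On the way, in this order (a step that is already met when the one before it is completed fails the run):
1. the rotor is fully home on the spindle: slots over the cross pin, down on the flange (z of rotor in the frame of seat below 0.002 m and horizontal distance between rotor and seat below 0.003 m and angle between rotor's own z axis and vertical below 0.05 rad), for 0.2 s.
2. the rotor lid lies on the rotor (z of rotor_lid in the frame of seat below 0.0305 m and horizontal distance between rotor_lid and seat below 0.003 m and angle between rotor_lid's own z axis and vertical below 0.05 rad and z of rotor in the frame of seat below 0.002 m), for 0.2 s.
3. the knob has clicked down onto the lid (z of knob in the frame of seat below 0.051 m and horizontal distance between knob and seat below 0.003 m and angle between knob's own z axis and vertical below 0.06 rad and z of rotor_lid in the frame of seat below 0.0305 m), for 0.2 s.
At the end, for the whole second after the job is handed in: Within 3 mm of the spindle axis, upright within 0.05 rad (knob 0.06), at rest: the rotor home on the flange (origin within 2 mm in height of the seat point), the lid on it (26 to 30.5 mm above the seat point), the knob clicked down on the lid (46 to 51 mm above it) (all of step 1 and all of step 3 and z of rotor in the frame of seat above -0.002 m and z of rotor_lid in the frame of seat above 0.026 m and horizontal distance between rotor_lid and seat below 0.003 m and angle between rotor_lid's own z axis and vertical below 0.05 rad and z of knob in the frame of seat above 0.046 m and linear speed of each of rotor, rotor_lid, knob below 0.01 m/s); the robot touches nothing.
It fails at once if the centrifuge, its spindle included, is pressed or struck with more than 35 N (contact force between centrifuge and anything else above 35 N).
It fails at once if a bystander is moved more than 20 mm (distance of any of tube_rack, tip_box, specimen_jar, marker, pipette from where it was at the start of the episode above 0.02 m).
It also fails if it takes over 72 s, if anything falls off the work surface, if the arm or the gripper's body presses on something with over 40 N, if the wrist force passes 120 N, or if a joint passes its speed limit or range.

ROBOT

A 6-joint arm with a two-finger parallel gripper is mounted at the origin on the work surface. World frame = base frame: x ahead of the robot, y to its left, z up, the work surface at z = 0. Lengths are in m, angles in rad, forces in N, time in s.
With the tool pointing down it reaches from about 0.3 to 0.775 m from the base axis. Payload 14.6 kg.
Tool frame: the origin (TCP) lies on the centre line of the jaws, within the pads' length; the fingertips stand 25 mm ahead of it and the grasp point (between the pads) lies 6 mm ahead of it (ctrl.tip_reach is the distance from the TCP to the fingertips, in m); z points along the fingers, y is the line along which they close (so a half turn about z gives the same grasp; the last joint's range is limited). The gripper opens to 94 mm and grips with 3 to 60 N. Pads are 16 mm wide; open, the fingers measure 119 mm over their backs; the gripper's body (75 mm by 177 mm) begins 78 mm behind the grasp point.
Start: joints at [-1.261, 0.3, 1.521, -0, 1.321, -0.067], TCP at [0.202, -0.511, 0.23] pointing down, gripper open.
Joint ranges: [-3.03, 3.03], [-0.79, 2.21], [0.23, 2.52], [-1.04, 4.18], [0, 3.07], [-2.55, 2.55]. Speed limits (rad/s): [2.22, 2.22, 2.57, 3.14, 3.14, 3.14].

INTERFACE

Orientations are given as [roll, pitch, yaw] about the fixed x, y, z axes, in that order (R = Rz(yaw) Ry(pitch) Rx(roll)).
In Python, from station import ctrl gives the robot as it stands. The module is installed in compiled form; this text tells all that it offers.
- The arm moves only by the tool apply_moves, never from a script. Its argument "deltas" is a list of rows, each a list of 7 numbers: the closure in counts, from 0 (fully open) to 255 (shut), then the shift along the world's x, y, z in cm, then the turn, a rotation vector about the world's x, y, z in rad. In form: [[jaw, tx, ty, tz, ax, ay, az], ...]. A call has 1 to 10 rows; each row shifts and turns the commanded pose from where the row before left it; what a row does not reach is not made up. A row lasts 1/10 s, in which the tool goes at most 50 mm and 8.59 degrees, less where a joint would pass 70% of its speed; a pose out of reach is approached as far as the arm can. A call with a gripper value outside its range is refused whole. The fingers move at their own pace and stop on an object; "grip_force" is the grip in N (left out, the last holds). Time passes only in rows, so rows that do not move let the fingers close. It gives the time, the measured TCP pose, the force, the opening and the grip force at its end, in the units of the state.
- ctrl.get_obs(): the state, without advancing time (a new reading comes with each control period).
- ctrl.camera(name): name is "scene" or "top"; returns a dict with "img" (420x560x3 uint8, red, green, blue), "K" (3x3 intrinsics, pixels), "pose" (4x4, takes a point from camera to world coordinates). Camera axes: x right, y up, looking along -z (the intrinsics and any distortion apply to the point x, -y, -z); pixel columns grow to the right and rows downward; lengths in m; the calibration is good to about 2 mm. A picture is of the moment at which its call begins. There is no depth.
- ctrl.hand_in(): hands the job in; it is judged then, once.
The state is a dict: "time_s": time; "qpos": joint angles; "joint_vel": joint speeds; "tau": joint torques, N m; "ee_pos": TCP position; "eef_rot": TCP orientation; "force": force on the tool from outside, world axes, zero at the start; "moment": the same for the moment, N m; "grip_width": finger opening in m; "grip_force": force on a finger pad.
Only numpy, scipy, OpenCV 4.12 (cv2) and the standard library are available. Lean on these libraries where they do the work, as an engineer would, in place of code of your own. Each camera call takes 0.05 s, during which the arm holds its last target. There are 200 camera calls.

## Working session

There is one attempt and no reset: what is moved stays moved. The work goes in short steps, Python scripts to look and compute and a tool call to move; the robot and the scene stay as the last step left them, time stands still between calls to the robot, and variables do not carry over. Pictures are saved under pics/ and viewed, at most 10 in all, crops included, and the job is handed in when it is done.

Besides the shell and the picture viewer there is one more tool, called after ">>>" as name(argument=value, ...), one argument or row to a line, values as JSON. apply_moves: Moves the arm, as the interface text tells. Its arguments: {"type":"object","properties":{"deltas":{"type":"array"},"grip_force":{"type":"number"}},"required":["deltas"]}

```bash
mkdir -p pics; cat > h.py <<'E'
import numpy as np, cv2
from station import ctrl
def snap(n,f):
    c=ctrl.camera(n); cv2.imwrite(f,cv2.resize(c['img'][:,:,::-1],None,fx=1.4,fy=1.4,interpolation=cv2.INTER_CUBIC)); np.savez('pics/'+n+'.npz',**{k:v for k,v in c.items() if k in('img','K','pose')}); return c
def load(n): return dict(np.load('pics/'+n+'.npz'))
def px(c,p):
    P=np.asarray(c['pose']);q=P[:3,:3].T@(np.asarray(p,float)-P[:3,3]);q=q*[1,-1,-1];u=c['K']@q;return u[:2]/u[2]
def ray(c,u,z):
    P=np.asarray(c['pose']);d=np.linalg.inv(c['K'])@[u[0],u[1],1.];d=P[:3,:3]@(d*[1,-1,-1]);o=P[:3,3];return o+d*(z-o[2])/d[2]
E
python3 - <<'E'
from h import *
for n in('top','scene'):
    c=snap(n,f'pics/{n}0.png');print(n,c.keys(),c['K'],c['pose'])
print(ctrl.get_obs(),ctrl.tip_reach)
E
```

```text
top dict_keys(['img', 'K', 'pose']) [[387.1265033    0.         273.88101342]
 [  0.         387.1265033  210.79494493]
 [  0.           0.           1.        ]] [[-0.00518382  0.99452544 -0.1043661   0.38873465]
 [-0.99927623 -0.00908498 -0.03693893 -0.14526423]
 [-0.03768487  0.10409908  0.99385272  0.96399881]
 [ 0.          0.          0.          1.        ]]
scene dict_keys(['img', 'K', 'pose']) [[449.33586903   0.         281.1762272 ]
 [  0.         449.33586903 212.76366513]
 [  0.           0.           1.        ]] [[ 0.34123197 -0.56722465  0.74954449  1.25546308]
 [ 0.93996792  0.20980496 -0.26915088 -0.40473134]
 [-0.00458914  0.79639065  0.60476513  0.72980424]
 [ 0.          0.          0.          1.        ]]
{'time_s': 0.1, 'qpos': array([-1.26058342e+00,  3.00377300e-01,  1.52152009e+00,  1.34121809e-05,
        1.32069274e+00, -6.65786323e-02]), 'joint_vel': array([-0.00069259, -0.00124296, -0.00104953, -0.00038856,  0.00178097,
        0.00187717]), 'tau': array([-3.31135161e-04, -5.32643545e+01, -3.53282082e+01,  7.08812289e-02,
        2.35169084e-02, -3.68366636e-05]), 'ee_pos': array([ 0.20231369, -0.51121363,  0.22996357]), 'eef_rot': array([-3.14059826e+00, -7.93239958e-05,  3.76788170e-01]), 'force': array([ 0.75335783,  0.23173718, -0.60326825]), 'moment': array([0.03085528, 0.00887747, 0.04157849]), 'grip_force': 0.0, 'grip_width': 0.0939760286083317} 0.025
```

View pics/top0.png

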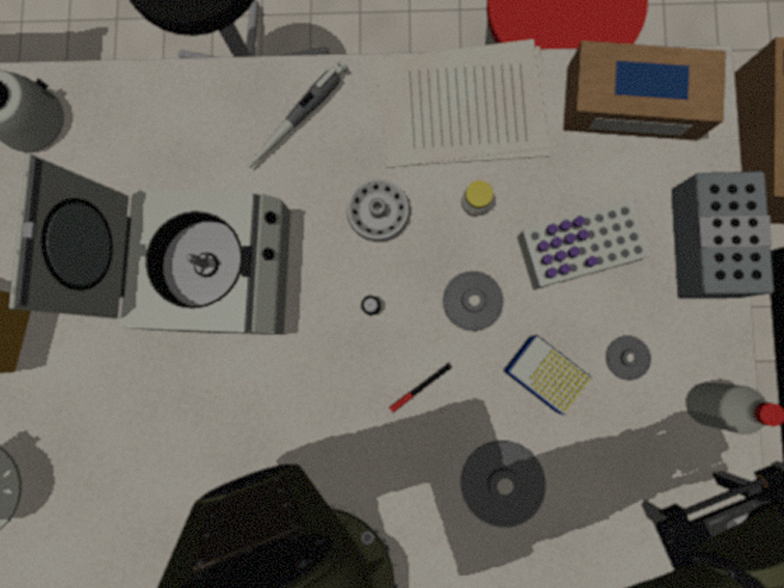

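View pics/scene0.png

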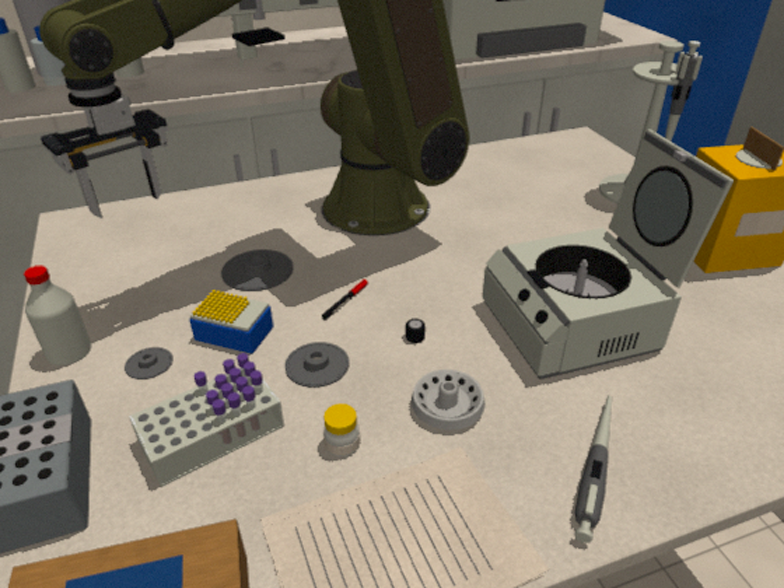

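The top view shows (in the 1.4x picture) the rotor at (378,209), the middle lid at (474,300), between a small lid (628,357) and a large one (503,483), the knob at (371,305) and the spindle at about (205,262). I'll enlarge those.

```bash
python3 - <<'E'
from h import *
t=load('top');s=load('scene')
def crop(c,u,w,h,W,H):
    x,y=int(u[0]/1.4-w/2),int(u[1]/1.4-h/2)
    print(x,y,W/w); return cv2.resize(c['img'][y:y+h,x:x+w,::-1],(W,H),interpolation=cv2.INTER_CUBIC)
r1=np.hstack([crop(t,(195,262),80,60,400,300),crop(t,(378,209),80,60,400,300)])
r2=np.hstack([crop(t,(474,300),80,60,400,300),crop(t,(371,305),40,30,400,300)])
cv2.imwrite('pics/m1.png',np.vstack([r1,r2]))
E
```

```text
99 157 5.0
230 119 5.0
298 184 5.0
245 202 10.0
```

View pics/m1.png

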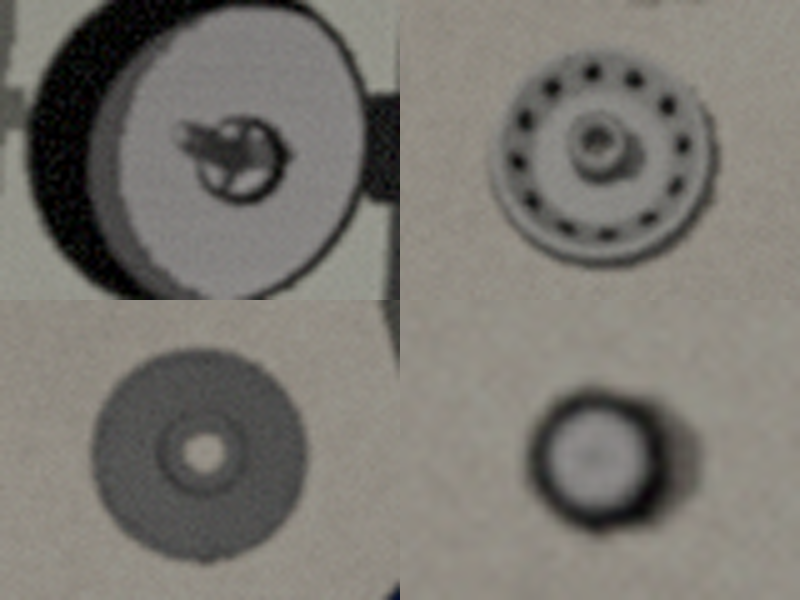

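The crops show the rotor's ring of 12 holes and hub centred near (600,150), the lid disc centre near (200,455), the knob at (598,458), and the spindle with its flange at (240,158) leaning to a tip near (180,128). Next I'll measure these.

```bash
cat >> h.py <<'E'
def sil(c,xy,parts,S=4):
    # mask of stacked cylinders parts [(r,z0,z1)], supersampled
    m=np.zeros((420*S,560*S),np.uint8);a=np.linspace(0,2*np.pi,60)
    for r,z0,z1 in parts:
        p=np.array([px(c,(xy[0]+r*np.cos(t),xy[1]+r*np.sin(t),z)) for z in(z0,z1) for t in a])
        cv2.fillConvexPoly(m,cv2.convexHull(np.round((p+.5)*S).astype(np.int32)),255)
    return cv2.resize(m,(560,420),interpolation=cv2.INTER_AREA)/255.
def fit(c,xy0,parts,span=.012):
    # place the silhouette where the inside/ring contrast is best (two-class variance)
    g=cv2.cvtColor(c['img'],cv2.COLOR_RGB2LAB).astype(float)
    def cost(q):
        m=sil(c,q,parts);k=cv2.dilate(m,np.ones((7,7)))>.05
        i=cv2.erode(m,np.ones((7,7)))<.95; k&=i
        A=np.c_[m[k],1-m[k]];y=g[k]
        w=np.linalg.lstsq(A,y,rcond=None)[0];return ((y-A@w)**2).sum()/((y-y.mean(0))**2).sum()
    best=min((cost((xy0[0]+a,xy0[1]+b)),xy0[0]+a,xy0[1]+b) for a in np.arange(-span,span+1e-4,.003) for b in np.arange(-span,span+1e-4,.003))
    from scipy.optimize import minimize
    r=minimize(cost,best[1:],method='Nelder-Mead',options=dict(initial_simplex=np.array(best[1:])+np.array([[0,0],[.002,0],[0,.002]]),xatol=1e-4))
    return r.x,r.fun
E
python3 - <<'E'
from h import *
np.set_printoptions(precision=4,suppress=True)
t=load('top');s=load('scene')
f=lambda u:(np.array(u)+.5)/1.4-.5
P={'rotor':((378,209),.03,[(.057,0,.028)]),'lid':((474,300),.003,[(.054,0,.003)]),'knob':((371,305),.03,[(.017,0,.03)]),'jar':((480,193),.06,[(.026,0,.062)])}
for n,(u,z,parts) in P.items():
    g=ray(t,f(u),z)[:2];print(n,g,'top',fit(t,g,parts),'scene',fit(s,g,parts), s and px(s,(*g,z))*1.4)
print('rim holes',ray(t,(230+200/5-.4,119+153/5-.4),.028))
print('seat',ray(t,(99+240/5-.4,157+158/5-.4),.075),'tip',ray(t,(99+182/5-.4,157+128/5-.4),.141))
u=f((584,262));print('tip scene',ray(s,u,.141))
E
```

```text
rotor [ 0.64   -0.1014] top (array([ 0.6395, -0.1024]), np.float64(0.47324294312266113)) scene (array([ 0.6437, -0.1008]), np.float64(0.40749766789065933)) [444.6395 391.9991]
lid [ 0.4798 -0.2697] top (array([ 0.4794, -0.2667]), np.float64(0.06123488902686551)) scene (array([ 0.479, -0.265]), np.float64(0.032437781208967356)) [313.687  363.6361]
knob [ 0.4701 -0.0886] top (array([ 0.4713, -0.0872]), np.float64(0.41475799340941244)) scene (array([ 0.4708, -0.0848]), np.float64(0.2388778413728552)) [412.2406 323.9801]
jar [ 0.6571 -0.2765] top (array([ 0.6541, -0.2764]), np.float64(0.6288385724169004)) scene (array([ 0.6601, -0.2756]), np.float64(0.7774761837646542)) [336.5385 416.2503]
rim holes [ 0.6404 -0.1007  0.028 ]
seat [0.5383 0.1874 0.075 ] tip [0.5408 0.1888 0.141 ]
tip scene [0.5422 0.1891 0.141 ]
```

>>> apply_moves(
  deltas=[
    [0,3.6,3.4,0,0,0,-0.0377],
    [0,3.6,3.4,0,0,0,-0.0377],
    [0,3.6,3.4,0,0,0,-0.0377],
    [0,3.6,3.4,0,0,0,-0.0377],
    [0,3.6,3.4,0,0,0,-0.0377],
    [0,3.6,3.4,0,0,0,-0.0377],
    [0,3.6,3.4,0,0,0,-0.0377],
    [0,3.6,3.4,0,0,0,-0.0377],
    [0,3.6,3.4,0,0,0,-0.0377],
    [0,3.6,3.4,0,0,0,-0.0377],
  ],
  grip_force=15,
)

```text
time_s: 1.1
ee_pos: [0.5635, -0.1696, 0.2302]
eef_rot: [-3.141, 0.0, -0.002]
force: [0.8, -0.8, 0.5]
grip_width: 0.094
grip_force: 0.0
```

>>> apply_moves(
  deltas=[
    [0,3.9,3.0,0,0,0,0],
    [0,3.9,3.1,0,0,0,0],
    [0,0,0,-4,0,0,0],
    [0,0,0,-4,0,0,0],
    [0,0,0,-4,0,0,0],
    [0,0,0,-3,0,0,0],
    [0,0,0,-1.5,0,0,0],
    [0,0,0,0,0,0,0],
    [0,0,0,0,0,0,0],
  ],
)

```text
time_s: 2.0
ee_pos: [0.641, -0.1106, 0.0668]
eef_rot: [3.141, -0.002, -0.0]
force: [1.2, -0.0, 0.5]
grip_width: 0.094
grip_force: 0.0
```

>>> apply_moves(
  deltas=[
    [0,0,0.9,-0.6,0,0,0],
    [0,0,0,-0.5,0,0,0],
    [255,0,0,0,0,0,0],
    [255,0,0,0,0,0,0],
    [255,0,0,0,0,0,0],
    [255,0,0,0,0,0,0],
    [255,0,0,0,0,0,0],
  ],
)

```text
time_s: 2.7
ee_pos: [0.6404, -0.1015, 0.0546]
eef_rot: [3.142, -0.0, -0.0]
force: [0.4, -0.5, -0.3]
grip_width: 0.0576
grip_force: 0.0
```

>>> apply_moves(
  deltas=[
    [255,0,0,0,0,0,0],
    [255,0,0,0,0,0,0],
    [255,0,0,0,0,0,0],
    [255,0,0,0,0,0,0],
    [255,0,0,0,0,0,0],
    [255,0,0,0,0,0,0],
    [255,0,0,0,0,0,0],
  ],
)

```text
time_s: 3.4
ee_pos: [0.6404, -0.1013, 0.0545]
eef_rot: [-3.141, 0.0, -0.0]
force: [-0.4, 1.8, 0.3]
grip_width: 0.0299
grip_force: 15.0
```

>>> apply_moves(
  deltas=[
    [120,0,0,0,0,0,0],
    [120,0,0,0,0,0,0.1],
    [120,0,0,0,0,0,0.147],
    [120,0,0,0,0,0,0.147],
    [120,0,0,0,0,0,0.147],
    [120,0,0,0,0,0,0.147],
    [120,0,0,0,0,0,0.147],
    [120,0,0,0,0,0,0.147],
    [120,0,0,0,0,0,0.147],
    [120,0,0,0,0,0,0.147],
  ],
)

```text
time_s: 4.4
ee_pos: [0.6403, -0.1017, 0.0544]
eef_rot: [3.141, 0.0, 1.282]
force: [-0.1, 0.2, 0.1]
grip_width: 0.0496
grip_force: 0.0
```

>>> apply_moves(
  deltas=[
    [120,0,0,0,0,0,0.147],
    [120,0,0,0,0,0,0.148],
    [255,0,0,0,0,0,0],
    [255,0,0,0,0,0,0],
    [255,0,0,0,0,0,0],
    [255,0,0,0,0,0,0],
    [255,0,0,0,0,0,0],
  ],
)

```text
time_s: 5.1
ee_pos: [0.6405, -0.1015, 0.0545]
eef_rot: [3.141, 0.0, 1.57]
force: [1.7, -0.6, -0.0]
grip_width: 0.0297
grip_force: 15.0
```

>>> apply_moves(
  deltas=[
    [255,0,0,2,0,0,0],
    [255,0,0,5,0,0,0],
    [255,0,0,5,0,0,0],
    [255,0,0,5,0,0,0],
    [255,-2,4.5,0,0,0,0],
    [255,-2,4.5,0,0,0,0],
    [255,-2,4.5,0,0,0,0],
    [255,-2,4.5,0,0,0,0],
    [255,-1,4.5,0,0,0,0],
    [255,-1,4.5,0,0,0,0],
  ],
  grip_force=25,
)

```text
time_s: 6.1
ee_pos: [0.5392, 0.1702, 0.2242]
eef_rot: [-3.141, 0.0, 1.57]
force: [0.6, -0.2, -4.6]
grip_width: 0.0297
grip_force: 25.0
```

>>> apply_moves(
  deltas=[
    [255,0,2.0,0,0,0,0],
    [255,0,0,0,0,0,0],
    [255,0,0,0,0,0,0],
  ],
)

```text
time_s: 6.4
ee_pos: [0.54, 0.1885, 0.2239]
eef_rot: [-3.14, 0.001, 1.571]
force: [-0.4, -1.0, -3.9]
grip_width: 0.0296
grip_force: 25.0
```

```bash
python3 - <<'E'
from h import *
t=snap('top','pics/t1.png');s=snap('scene','pics/s1.png');print({k:v for k,v in ctrl.get_obs().items() if k in('ee_pos','force','grip_width','moment')})
a=t['img'][140:230,80:200,::-1];b=s['img'][130:250,340:500,::-1]
z=lambda i,k:cv2.resize(i,None,fx=k,fy=k,interpolation=cv2.INTER_CUBIC)
A=z(a,3.3);B=z(b,2.5);H=max(A.shape[0],B.shape[0])
p=lambda i:cv2.copyMakeBorder(i,0,H-i.shape[0],0,0,0)
m=np.hstack([p(A),p(B)]);print(m.shape);cv2.imwrite('pics/m2.png',m)
E
```

```text
{'ee_pos': array([0.54038346, 0.1876922 , 0.22414846]), 'force': array([ 0.37102387, -0.31748349, -4.55874464]), 'moment': array([-0.07585907, -0.08085665, -0.01584377]), 'grip_width': 0.029710771439683297}
(300, 796, 3)
```

View pics/m2.png

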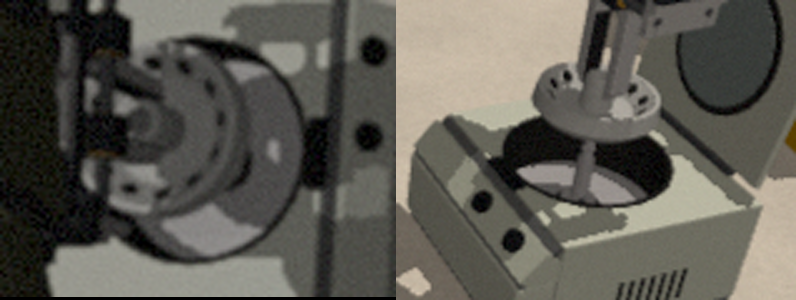

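The rotor hangs over the spindle: in the right half the spindle shaft at (585,165) sits under the rotor's middle, and the view is clear. I'll lower it round the nose.

>>> apply_moves(
  deltas=[
    [255,0,0,-1.5,0,0,0],
    [255,0,0,-1.2,0,0,0],
    [255,0,0,-0.3,0,0,0],
    [255,0,0,-0.3,0,0,0],
    [255,0,0,-0.3,0,0,0],
    [255,0,0,-0.3,0,0,0],
    [255,0,0,0,0,0,0],
  ],
)

```text
time_s: 7.2
ee_pos: [0.5402, 0.1887, 0.1851]
eef_rot: [-3.141, -0.0, 1.571]
force: [-0.2, 2.5, -6.5]
grip_width: 0.0297
grip_force: 25.0
```

>>> apply_moves(
  deltas=[
    [255,0,0,-0.4,0,0,0],
    [255,0,0,-0.3,0,0,0],
    [255,0,0,-0.1,0,0,0],
    [255,0,0,-0.1,0,0,0],
    [255,0,0,0,0,0,0],
  ],
)

```text
time_s: 7.7
ee_pos: [0.5403, 0.1887, 0.1764]
eef_rot: [-3.141, -0.0, 1.571]
force: [-3.8, 3.3, -2.0]
grip_width: 0.0296
grip_force: 25.0
```

>>> apply_moves(
  deltas=[
    [255,-0.05,0.05,0,0,0,0],
    [255,0,0,0,0,0,0],
  ],
)

```text
time_s: 7.9
ee_pos: [0.5399, 0.1892, 0.1765]
eef_rot: [3.141, -0.0, 1.571]
force: [-2.3, 2.6, -2.3]
grip_width: 0.0296
grip_force: 25.0
```

>>> apply_moves(
  deltas=[
    [255,-0.05,0.05,0,0,0,0],
    [255,0,0,0,0,0,0],
  ],
)

```text
time_s: 8.1
ee_pos: [0.5394, 0.1896, 0.1765]
eef_rot: [3.141, 0.0, 1.571]
force: [-1.2, 3.1, -2.3]
grip_width: 0.0295
grip_force: 25.0
```

>>> apply_moves(
  deltas=[
    [255,-0.03,0.1,0,0,0,0],
    [255,0,0,0,0,0,0],
  ],
)

```text
time_s: 8.3
ee_pos: [0.5392, 0.1904, 0.1765]
eef_rot: [3.141, 0.0, 1.571]
force: [1.0, 0.4, -3.1]
grip_width: 0.0297
grip_force: 25.0
```

>>> apply_moves(
  deltas=[
    [255,0,0.1,0,0,0,0],
    [255,0,0,0,0,0,0],
  ],
)

```text
time_s: 8.5
ee_pos: [0.5391, 0.1915, 0.1764]
eef_rot: [-3.141, 0.0, 1.571]
force: [-0.3, -0.7, -4.1]
grip_width: 0.0293
grip_force: 25.0
```

>>> apply_moves(
  deltas=[
    [255,0,0,-0.1,0,0,0],
    [255,0,0,-0.1,0,0,0],
    [255,0,0,0,0,0,0],
  ],
)

```text
time_s: 8.8
ee_pos: [0.539, 0.1916, 0.1742]
eef_rot: [-3.141, 0.0, 1.571]
force: [0.3, 1.6, -4.1]
grip_width: 0.0297
grip_force: 25.0
```

>>> apply_moves(
  deltas=[
    [255,0,0,-0.1,0,0,0],
    [255,0,0,-0.1,0,0,0],
    [255,0,0,0,0,0,0],
  ],
)

```text
time_s: 9.1
ee_pos: [0.539, 0.1916, 0.1723]
eef_rot: [-3.141, 0.0, 1.571]
force: [-0.4, 0.5, -4.1]
grip_width: 0.0299
grip_force: 25.0
```

>>> apply_moves(
  deltas=[
    [255,0,0,-0.5,0,0,0],
    [255,0,0.08,0,0,0,0],
    [255,0,0,0,0,0,0],
  ],
)

```text
time_s: 9.4
ee_pos: [0.539, 0.1924, 0.1672]
eef_rot: [-3.141, 0.0, 1.571]
force: [-0.2, 0.9, -4.3]
grip_width: 0.0297
grip_force: 25.0
```

>>> apply_moves(
  deltas=[
    [255,0,-0.08,0,0,0,0],
    [255,0,-0.08,0,0,0,0],
    [255,0,0,0,0,0,0],
  ],
)

```text
time_s: 9.7
ee_pos: [0.539, 0.1909, 0.1674]
eef_rot: [-3.141, -0.0, 1.571]
force: [-1.5, 3.0, -4.8]
grip_width: 0.0296
grip_force: 25.0
```

>>> apply_moves(
  deltas=[
    [255,0.08,0.08,0,0,0,0],
    [255,0,0,0,0,0,0],
  ],
)

```text
time_s: 9.9
ee_pos: [0.5395, 0.1916, 0.1673]
eef_rot: [-3.14, 0.0, 1.571]
force: [-4.4, 1.5, -2.6]
grip_width: 0.0296
grip_force: 25.0
```

>>> apply_moves(
  deltas=[
    [255,-0.08,0,0,0,0,0],
    [255,-0.08,0,0,0,0,0],
    [255,0,0,0,0,0,0],
  ],
)

```text
time_s: 10.2
ee_pos: [0.5385, 0.1916, 0.1677]
eef_rot: [3.141, -0.0, 1.571]
force: [0.3, 1.1, -3.7]
grip_width: 0.0294
grip_force: 25.0
```

>>> apply_moves(
  deltas=[
    [255,-0.1,0.03,0,0,0,0],
    [255,0,0,0,0,0,0],
  ],
)

```text
time_s: 10.4
ee_pos: [0.5375, 0.1918, 0.1677]
eef_rot: [3.141, -0.0, 1.571]
force: [0.7, 0.2, -4.7]
grip_width: 0.0294
grip_force: 25.0
```

>>> apply_moves(
  deltas=[
    [255,0.05,0.1,0,0,0,0],
    [255,0,0,0,0,0,0],
  ],
)

```text
time_s: 10.6
ee_pos: [0.5378, 0.1929, 0.1674]
eef_rot: [-3.142, 0.0, 1.571]
force: [-0.2, -0.1, -4.5]
grip_width: 0.0298
grip_force: 25.0
```

>>> apply_moves(
  deltas=[
    [255,0.02,-0.07,-0.6,0,0,0],
    [255,0,0,-0.6,0,0,0],
    [255,0,0,-0.6,0,0,0],
    [255,0,0,-0.6,0,0,0],
    [255,0,0,-0.5,0,0,0],
    [255,0,0,0,0,0,0],
  ],
)

```text
time_s: 11.2
ee_pos: [0.5377, 0.1921, 0.1375]
eef_rot: [-3.14, 0.0, 1.571]
force: [0.7, 0.9, -3.7]
grip_width: 0.0297
grip_force: 25.0
```

>>> apply_moves(
  deltas=[
    [255,0,0,-0.15,0,0,0],
    [255,0,0,-0.1,0,0,0],
    [255,0,0,-0.1,0,0,0],
    [255,0,0,0,0,0,0],
  ],
)

```text
time_s: 11.6
ee_pos: [0.5379, 0.1922, 0.1349]
eef_rot: [3.142, 0.0, 1.571]
force: [-0.4, 0.1, -3.7]
grip_width: 0.0294
grip_force: 25.0
```

>>> apply_moves(
  deltas=[
    [255,0,0,-0.1,0,0,0],
    [255,0,0,0,0,0,0],
  ],
)

```text
time_s: 11.8
ee_pos: [0.5381, 0.1922, 0.1341]
eef_rot: [3.141, -0.0, 1.571]
force: [0.5, -0.4, -3.3]
grip_width: 0.0293
grip_force: 25.0
```

>>> apply_moves(
  deltas=[
    [255,0,0,-0.05,0,0,0],
    [255,0,0,0,0,0,0],
  ],
)

```text
time_s: 12.0
ee_pos: [0.5381, 0.1922, 0.1338]
eef_rot: [3.141, -0.0, 1.571]
force: [-0.3, -0.3, 1.0]
grip_width: 0.0295
grip_force: 25.0
```

>>> apply_moves(
  deltas=[
    [255,0,0,-0.05,0,0,0],
    [255,0,0,0,0,0,0],
  ],
)

```text
time_s: 12.2
ee_pos: [0.5382, 0.1922, 0.1335]
eef_rot: [3.141, -0.0, 1.571]
force: [-1.6, -0.9, 4.2]
grip_width: 0.0299
grip_force: 25.0
```

>>> apply_moves(
  deltas=[
    [255,0,0,0,0,0,0.04],
    [255,0,0,0,0,0,0.04],
    [255,0,0,0,0,0,0.04],
    [255,0,0,0,0,0,0.04],
    [255,0,0,0,0,0,0.04],
    [255,0,0,0,0,0,0.04],
  ],
)

```text
time_s: 12.8
ee_pos: [0.5383, 0.1924, 0.1335]
eef_rot: [3.14, -0.0, 1.812]
force: [0.1, 0.6, 3.6]
grip_width: 0.0294
grip_force: 25.0
```

>>> apply_moves(
  deltas=[
    [255,0,0,0,0,0,0.04],
    [255,0,0,0,0,0,0.04],
    [255,0,0,0,0,0,0.04],
    [255,0,0,0,0,0,0.04],
    [255,0,0,0,0,0,0.04],
    [255,0,0,0,0,0,0.04],
  ],
)

```text
time_s: 13.4
ee_pos: [0.5383, 0.1925, 0.1335]
eef_rot: [3.14, -0.0, 2.052]
force: [0.2, 1.5, 3.1]
grip_width: 0.0293
grip_force: 25.0
```

```bash
python3 -c "
from h import *
print({k:v for k,v in ctrl.get_obs().items() if k in('ee_pos','force','moment','eef_rot')})"
```

```text
{'ee_pos': array([0.53831808, 0.19245566, 0.13348832]), 'eef_rot': array([ 3.14013772e+00, -1.10398371e-05,  2.05239220e+00]), 'force': array([0.19428545, 1.5149839 , 3.09743117]), 'moment': array([ 0.1758845 , -0.02920978, -0.05966934])}
```

Still riding on the pin, so keep turning.

>>> apply_moves(
  deltas=[
    [255,0,0,0,0,0,0.04],
    [255,0,0,0,0,0,0.04],
    [255,0,0,0,0,0,0.04],
    [255,0,0,0,0,0,0.04],
    [255,0,0,0,0,0,0.04],
    [255,0,0,0,0,0,0.04],
  ],
)

```text
time_s: 14.0
ee_pos: [0.5383, 0.1924, 0.1334]
eef_rot: [3.14, 0.0, 2.292]
force: [0.0, 0.9, 4.3]
grip_width: 0.0299
grip_force: 25.0
```

>>> apply_moves(
  deltas=[
    [255,0,0,0,0,0,0.04],
    [255,0,0,0,0,0,0.04],
    [255,0,0,0,0,0,0.04],
    [255,0,0,0,0,0,0.04],
    [255,0,0,0,0,0,0.04],
    [255,0,0,0,0,0,0.04],
  ],
)

```text
time_s: 14.6
ee_pos: [0.5383, 0.1923, 0.1335]
eef_rot: [3.141, 0.001, 2.532]
force: [-0.7, 0.0, 3.9]
grip_width: 0.0298
grip_force: 25.0
```

>>> apply_moves(
  deltas=[
    [255,0,0,0,0,0,0.04],
    [255,0,0,0,0,0,0.04],
    [255,0,0,0,0,0,0.04],
    [255,0,0,0,0,0,0.04],
  ],
)

```text
time_s: 15.0
ee_pos: [0.5383, 0.1924, 0.1335]
eef_rot: [3.141, 0.001, 2.692]
force: [-0.0, -0.0, 5.0]
grip_width: 0.0295
grip_force: 25.0
```

>>> apply_moves(
  deltas=[
    [255,0,0,0,0,0,0.04],
    [255,0,0,0,0,0,0.04],
    [255,0,0,0,0,0,0.04],
    [255,0,0,0,0,0,0.04],
  ],
)

```text
time_s: 15.4
ee_pos: [0.5383, 0.1924, 0.1334]
eef_rot: [3.141, 0.001, 2.852]
force: [-0.8, 0.1, 4.1]
grip_width: 0.0296
grip_force: 25.0
```

>>> apply_moves(
  deltas=[
    [255,0,0,0,0,0,0.04],
    [255,0,0,0,0,0,0.04],
    [255,0,0,0,0,0,0.04],
    [255,0,0,0,0,0,0.04],
  ],
)

```text
time_s: 15.8
ee_pos: [0.5381, 0.1926, 0.1332]
eef_rot: [3.141, 0.001, 3.012]
force: [-1.3, 1.6, 1.4]
grip_width: 0.0293
grip_force: 25.0
```

>>> apply_moves(
  deltas=[
    [255,0,0,-0.05,0,0,0],
    [255,0,0,0,0,0,0],
  ],
)

```text
time_s: 16.0
ee_pos: [0.5377, 0.192, 0.1318]
eef_rot: [-3.141, -0.001, 3.01]
force: [-0.1, -1.5, -3.6]
grip_width: 0.0297
grip_force: 25.0
```

```bash
python3 -c "
from h import *
print({k:v for k,v in ctrl.get_obs().items() if k in('ee_pos','force','moment','eef_rot')})"
```

```text
{'ee_pos': array([0.53769923, 0.19196162, 0.13183899]), 'eef_rot': array([-3.14090334e+00, -9.03399815e-04,  3.00958088e+00]), 'force': array([-0.13691851, -1.51348788, -3.5955528 ]), 'moment': array([-0.1808272 , -0.1184585 , -0.01679639])}
```

It dropped into the slots, so lower to the flange.

>>> apply_moves(
  deltas=[
    [255,0,0,-0.1,0,0,0],
    [255,0,0,-0.1,0,0,0],
    [255,0,0,0,0,0,0],
  ],
)

```text
time_s: 16.3
ee_pos: [0.5378, 0.192, 0.1301]
eef_rot: [-3.141, -0.001, 3.01]
force: [-0.2, -1.6, -5.2]
grip_width: 0.0295
grip_force: 25.0
```

>>> apply_moves(
  deltas=[
    [255,0,0,-0.05,0,0,0],
    [255,0,0,0,0,0,0],
  ],
)

```text
time_s: 16.5
ee_pos: [0.538, 0.1921, 0.13]
eef_rot: [-3.141, 0.0, 3.011]
force: [-1.1, -4.1, -2.2]
grip_width: 0.0297
grip_force: 25.0
```

>>> apply_moves(
  deltas=[
    [255,0,0,-0.05,0,0,0],
    [255,0,0,0,0,0,0],
  ],
)

```text
time_s: 16.7
ee_pos: [0.5382, 0.1921, 0.1297]
eef_rot: [3.142, 0.001, 3.011]
force: [-0.2, -3.7, -0.7]
grip_width: 0.0294
grip_force: 25.0
```

>>> apply_moves(
  deltas=[
    [255,0,0,-0.05,0,0,0],
    [255,0,0,0,0,0,0],
  ],
)

```text
time_s: 16.9
ee_pos: [0.5383, 0.1921, 0.1294]
eef_rot: [3.141, 0.001, 3.011]
force: [-0.5, -3.9, 4.1]
grip_width: 0.0295
grip_force: 25.0
```

>>> apply_moves(
  deltas=[
    [110,0,0,0,0,0,0],
    [110,0,0,0,0,0,0],
    [110,0,0,0,0,0,0],
    [110,0,0,1,0,0,0],
    [110,0,0,3,0,0,0],
    [110,0,0,5,0,0,0],
    [0,0,0,3,0,0,0],
    [0,0,0,0,0,0,0],
  ],
)

```text
time_s: 17.7
ee_pos: [0.5391, 0.1927, 0.2544]
eef_rot: [3.138, 0.007, 3.011]
force: [-0.1, 0.2, 1.4]
grip_width: 0.0662
grip_force: 0.0
```

>>> apply_moves(
  deltas=[
    [0,-0.6,-4.6,0,0,0,0],
    [0,-0.6,-4.6,0,0,0,0],
    [0,-0.6,-4.6,0,0,0,0],
    [0,-0.6,-4.6,0,0,0,0],
    [0,-0.6,-4.6,0,0,0,0],
    [0,-0.6,-4.6,0,0,0,0],
    [0,-0.6,-4.6,0,0,0,0],
    [0,-0.6,-4.6,0,0,0,0],
    [0,-0.6,-4.6,0,0,0,0],
    [0,-0.5,-4.4,0,0,0,0],
  ],
)

```text
time_s: 18.7
ee_pos: [0.4782, -0.2676, 0.2486]
eef_rot: [3.141, -0.0, 3.011]
force: [0.4, 0.1, 0.1]
grip_width: 0.0938
grip_force: 0.0
```

```bash
python3 - <<'E'
from h import *
t=snap('top','pics/t2.png');s=snap('scene','pics/s2.png');print({k:v for k,v in ctrl.get_obs().items() if k in('ee_pos','force','eef_rot')})
z=lambda i,k:cv2.resize(i,None,fx=k,fy=k,interpolation=cv2.INTER_CUBIC)
A=z(t['img'][130:250,80:200,::-1],3.3);B=z(s['img'][150:280,340:500,::-1],2.5);H=max(A.shape[0],B.shape[0])
p=lambda i:cv2.copyMakeBorder(i,0,H-i.shape[0],0,0,cv2.BORDER_CONSTANT)
cv2.imwrite('pics/m3.png',np.hstack([p(A),p(B)]))
E
```

```text
{'ee_pos': array([ 0.47769324, -0.26969851,  0.24809334]), 'eef_rot': array([ 3.14152885e+00, -1.19277863e-03,  3.00647225e+00]), 'force': array([0.03561041, 0.23018808, 0.06247579])}
```

View pics/m3.png

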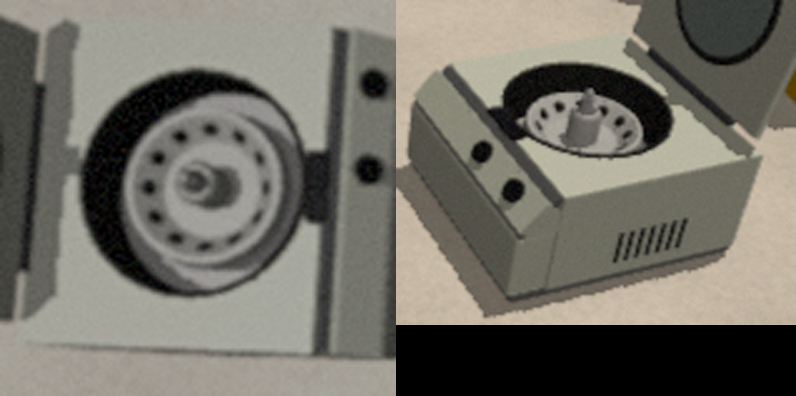

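The picture shows the rotor level and down in the bowl, with its centre at (198,183) in the left half and the shaft and nose rising through the hub. Now the middle lid.

>>> apply_moves(
  deltas=[
    [0,0.1,0.3,-5,0,0,0],
    [0,0,0,-5,0,0,0],
    [0,0,0,-5,0,0,0],
    [0,0,0,-4,0,0,0],
    [80,0,0,-2,0,0,0],
    [130,0,0,-0.6,0,0,0],
    [130,0,0,0,0,0,0],
  ],
  grip_force=10,
)

```text
time_s: 19.5
ee_pos: [0.4799, -0.2623, 0.0328]
eef_rot: [3.141, -0.001, 3.011]
force: [-0.5, -0.4, 0.2]
grip_width: 0.0735
grip_force: 0.0
```

>>> apply_moves(
  deltas=[
    [255,0,0,0,0,0,0],
    [255,0,0,0,0,0,0],
    [255,0,0,0,0,0,0],
    [255,0,0,0,0,0,0],
    [255,0,0,0,0,0,0],
    [255,0,0,0,0,0,0],
  ],
)

```text
time_s: 20.1
ee_pos: [0.4802, -0.263, 0.0337]
eef_rot: [-3.141, 0.001, 3.011]
force: [-0.9, 0.2, 7.2]
grip_width: 0.0404
grip_force: 10.0
```

>>> apply_moves(
  deltas=[
    [100,0,0,0,0,0,0],
    [100,0,0,0,0,0,0],
    [100,0,0,0.1,0,0,-0.1],
    [100,0,0,0,0,0,-0.147],
    [100,0,0,0,0,0,-0.147],
    [100,0,0,0,0,0,-0.147],
    [100,0,0,0,0,0,-0.147],
    [100,0,0,0,0,0,-0.147],
    [100,0,0,0,0,0,-0.147],
    [100,0,0,0,0,0,-0.147],
  ],
)

```text
time_s: 21.1
ee_pos: [0.4798, -0.2627, 0.0338]
eef_rot: [-3.141, -0.0, 1.876]
force: [0.1, 1.0, 0.2]
grip_width: 0.0571
grip_force: 0.0
```

>>> apply_moves(
  deltas=[
    [100,0,0,0,0,0,-0.147],
    [100,0,0,0,0,0,-0.147],
    [100,0,0,0,0,0,-0.148],
    [100,0,0,0,0,0,0],
  ],
)

```text
time_s: 21.5
ee_pos: [0.4799, -0.2627, 0.0339]
eef_rot: [-3.141, -0.0, 1.437]
force: [0.6, -1.2, -0.4]
grip_width: 0.0573
grip_force: 0.0
```

```bash
python3 - <<'E'
from h import *
s=snap('scene','pics/s3.png');print({k:v for k,v in ctrl.get_obs().items() if k in('ee_pos','force','eef_rot','qpos','grip_width')})
cv2.imwrite('pics/m4.png',cv2.resize(s['img'][170:300,140:300,::-1],None,fx=3,fy=3,interpolation=cv2.INTER_CUBIC))
E
```

```text
{'qpos': array([-5.67922178e-01,  5.37041307e-01,  1.69212829e+00,  2.64032326e-05,
        9.12729903e-01, -4.40093194e-01]), 'ee_pos': array([ 0.47988325, -0.26276377,  0.03390295]), 'eef_rot': array([-3.14132395e+00, -1.49616656e-04,  1.44295117e+00]), 'force': array([-0.46837923,  0.10246701, -0.0769064 ]), 'grip_width': 0.057193892547627655}
```

View pics/m4.png

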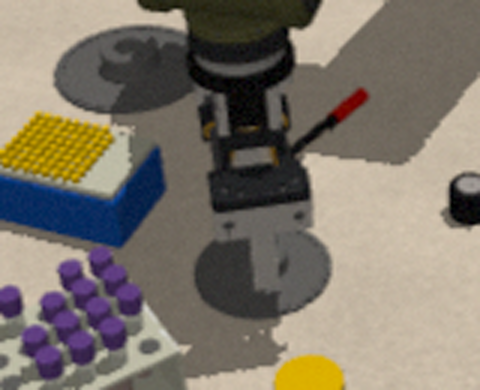

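>>> apply_moves(
  deltas=[
    [255,0,0,0,0,0,0],
    [255,0,0,0,0,0,0],
    [255,0,0,0,0,0,0],
    [255,0,0,0,0,0,0],
    [255,0,0,0,0,0,0],
  ],
)

```text
time_s: 22.05
ee_pos: [0.4799, -0.2628, 0.034]
eef_rot: [-3.141, -0.0, 1.44]
force: [0.6, -0.0, -0.0]
grip_width: 0.0405
grip_force: 10.0
```

>>> apply_moves(
  deltas=[
    [255,0,0,2,0,0,0],
    [255,0,0,4,0,0,0],
    [255,0,0,4.8,0,0,0],
    [255,0,0,4.8,0,0,0],
    [255,0,0,4,0,0,0],
    [255,0.6,4.5,0,0,0,0],
    [255,0.6,4.5,0,0,0,0],
    [255,0.6,4.5,0,0,0,0],
    [255,0.6,4.5,0,0,0,0],
    [255,0.6,4.5,0,0,0,0],
  ],
)

```text
time_s: 23.05
ee_pos: [0.5098, -0.0361, 0.2302]
eef_rot: [3.141, 0.0, 1.44]
force: [0.3, -0.5, -0.4]
grip_width: 0.0404
grip_force: 10.0
```

>>> apply_moves(
  deltas=[
    [255,0.6,4.5,0,0,0,0],
    [255,0.6,4.5,0,0,0,0],
    [255,0.6,4.5,0,0,0,0],
    [255,0.6,4.5,0,0,0,0],
    [255,0.4,4.5,0,0,0,0],
    [255,0,0.5,0,0,0,0],
    [255,0,0,0,0,0,0],
    [255,0,0,0,0,0,0],
  ],
)

```text
time_s: 23.85
ee_pos: [0.5379, 0.1912, 0.23]
eef_rot: [-3.141, 0.0, 1.439]
force: [0.1, -0.6, -0.5]
grip_width: 0.0404
grip_force: 10.0
```

```bash
python3 - <<'E'
from h import *
t=snap('top','pics/t4.png');s=snap('scene','pics/s4.png');print({k:v for k,v in ctrl.get_obs().items() if k in('ee_pos','force','moment','eef_rot')})
z=lambda i,k:cv2.resize(i,None,fx=k,fy=k,interpolation=cv2.INTER_CUBIC)
A=z(t['img'][130:250,80:200,::-1],3.3);B=z(s['img'][120:250,340:500,::-1],2.5);H=max(A.shape[0],B.shape[0])
p=lambda i:cv2.copyMakeBorder(i,0,H-i.shape[0],0,0,cv2.BORDER_CONSTANT)
cv2.imwrite('pics/m5.png',np.hstack([p(A),p(B)]))
E
```

```text
{'ee_pos': array([0.53808711, 0.19088146, 0.2301772 ]), 'eef_rot': array([3.14147309e+00, 8.97756210e-05, 1.43829293e+00]), 'force': array([ 0.34252933, -0.84502005, -0.99703536]), 'moment': array([-0.07552681, -0.07215604,  0.03042129])}
```

View pics/m5.png

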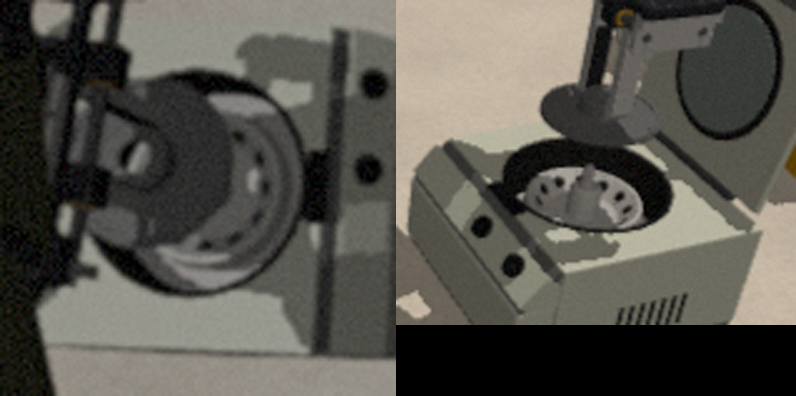

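The lid is held level above the rotor, with spindle and hub visible through its hole's line. I'll lower it.

>>> apply_moves(
  deltas=[
    [255,0,0.1,-3,0,0,0],
    [255,0,0,-2,0,0,0],
    [255,0,0,-1,0,0,0],
    [255,0,0,-0.6,0,0,0],
    [255,0,0,-0.6,0,0,0],
    [255,0,0,-0.3,0,0,0],
    [255,0,0,-0.3,0,0,0],
    [255,0,0,0,0,0,0],
  ],
)

```text
time_s: 24.75
ee_pos: [0.538, 0.1932, 0.152]
eef_rot: [3.142, 0.0, 1.44]
force: [-0.5, 0.2, -0.9]
grip_width: 0.0406
grip_force: 10.0
```

>>> apply_moves(
  deltas=[
    [255,0,0,-0.3,0,0,0],
    [255,0,0,-0.3,0,0,0],
    [255,0,0,-0.2,0,0,0],
    [255,0,0,0,0,0,0],
  ],
)

```text
time_s: 25.15
ee_pos: [0.5379, 0.1932, 0.1437]
eef_rot: [-3.141, 0.0, 1.44]
force: [1.2, -0.6, -0.8]
grip_width: 0.0405
grip_force: 10.0
```

>>> apply_moves(
  deltas=[
    [255,0,0,-0.2,0,0,0],
    [255,0,0,-0.2,0,0,0],
    [255,0,0,0,0,0,0],
  ],
)

```text
time_s: 25.45
ee_pos: [0.5379, 0.1932, 0.1398]
eef_rot: [-3.141, 0.0, 1.44]
force: [1.5, -0.4, -1.3]
grip_width: 0.0403
grip_force: 10.0
```

>>> apply_moves(
  deltas=[
    [255,0,-0.1,-0.1,0,0,0],
    [255,0,0,-0.1,0,0,0],
    [255,0,0,0,0,0,0],
  ],
)

```text
time_s: 25.75
ee_pos: [0.5379, 0.1922, 0.1379]
eef_rot: [-3.141, 0.0, 1.44]
force: [-0.7, -0.1, -1.4]
grip_width: 0.0402
grip_force: 10.0
```

>>> apply_moves(
  deltas=[
    [255,0,0,-0.06,0,0,0],
    [255,0,0,0,0,0,0],
  ],
)

```text
time_s: 25.95
ee_pos: [0.5379, 0.1922, 0.1374]
eef_rot: [-3.142, 0.0, 1.44]
force: [-0.6, -0.4, -0.7]
grip_width: 0.0407
grip_force: 10.0
```

>>> apply_moves(
  deltas=[
    [255,0,0,-0.06,0,0,0],
    [255,0,0,0,0,0,0],
  ],
)

```text
time_s: 26.15
ee_pos: [0.538, 0.1922, 0.1369]
eef_rot: [3.142, -0.0, 1.44]
force: [-1.2, -0.5, -1.2]
grip_width: 0.0404
grip_force: 10.0
```

>>> apply_moves(
  deltas=[
    [255,0,0,-0.06,0,0,0],
    [255,0,0,0,0,0,0],
  ],
)

```text
time_s: 26.35
ee_pos: [0.5381, 0.1922, 0.1367]
eef_rot: [3.141, -0.0, 1.44]
force: [-0.6, -0.1, 3.8]
grip_width: 0.0405
grip_force: 10.0
```

>>> apply_moves(
  deltas=[
    [255,0,0,-0.06,0,0,0],
    [255,0,0,0,0,0,0],
  ],
)

```text
time_s: 26.55
ee_pos: [0.5381, 0.1923, 0.1364]
eef_rot: [3.141, -0.0, 1.44]
force: [-3.1, -0.0, 8.7]
grip_width: 0.0399
grip_force: 10.0
```

>>> apply_moves(
  deltas=[
    [90,0,0,0,0,0,0],
    [90,0,0,0,0,0,0],
    [90,0,0,0,0,0,0],
    [90,0,0,1,0,0,0],
    [90,0,0,4.5,0,0,0],
    [90,0,0,4,0,0,0],
    [90,-1.1,-4.6,0,0,0,0],
    [90,-1.1,-4.6,0,0,0,0],
    [90,-1.1,-4.6,0,0,0,0],
    [90,-1.1,-4.6,0,0,0,0],
  ],
)

```text
time_s: 27.55
ee_pos: [0.4932, 0.0067, 0.2314]
eef_rot: [3.141, -0.0, 1.44]
force: [0.4, 0.1, 0.1]
grip_width: 0.061
grip_force: 0.0
```

>>> apply_moves(
  deltas=[
    [90,-1.1,-4.6,0,0,0,0],
    [90,-1.2,-4.6,0,0,0,0],
    [90,0,0,-4,0,0,0],
    [90,0,0,-4,0,0,0],
    [90,0,0,-3,0,0,0],
    [90,0,0,0,0,0,0],
    [90,0,0,0,0,0,0],
  ],
)

```text
time_s: 28.25
ee_pos: [0.4714, -0.0839, 0.1219]
eef_rot: [3.141, 0.0, 1.44]
force: [0.9, 0.2, 0.6]
grip_width: 0.061
grip_force: 0.0
```

```bash
python3 - <<'E'
from h import *
t=snap('top','pics/t5.png');s=snap('scene','pics/s5.png');print({k:v for k,v in ctrl.get_obs().items() if k in('ee_pos','force','moment','eef_rot')})
z=lambda i,k:cv2.resize(i,None,fx=k,fy=k,interpolation=cv2.INTER_CUBIC)
A=z(t['img'][130:250,80:200,::-1],3.3);B=z(s['img'][140:270,250:410,::-1],2.5);H=max(A.shape[0],B.shape[0])
p=lambda i:cv2.copyMakeBorder(i,0,H-i.shape[0],0,0,cv2.BORDER_CONSTANT)
cv2.imwrite('pics/m6.png',np.hstack([p(A),p(B)]))
E
```

```text
{'ee_pos': array([ 0.4719374 , -0.08397022,  0.12268088]), 'eef_rot': array([3.13870085e+00, 3.57090168e-04, 1.43998980e+00]), 'force': array([-0.07769284,  0.62326557,  0.69980288]), 'moment': array([-0.07852609, -0.06573665,  0.00987994])}
```

View pics/m6.png

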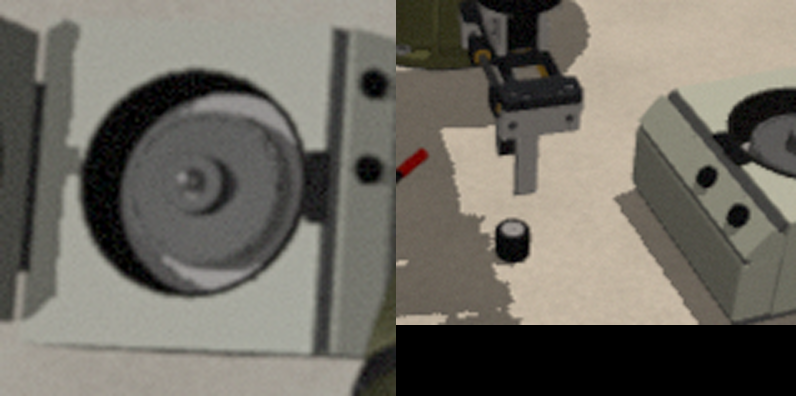

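The lid lies flat on the rotor at (200,185) in the left half, with the nose showing through. The open jaws hang over the knob at (512,240) in the right half. Down to grip it.

>>> apply_moves(
  deltas=[
    [90,0,0,-4,0,0,0],
    [90,0,0,-3.5,0,0,0],
    [90,0,0,-1.3,0,0,0],
    [90,0,0,0,0,0,0],
    [255,0,0,0,0,0,0],
    [255,0,0,0,0,0,0],
    [255,0,0,0,0,0,0],
    [255,0,0,0,0,0,0],
    [255,0,0,0,0,0,0],
    [255,0,0,0,0,0,0],
  ],
)

```text
time_s: 29.35
ee_pos: [0.4714, -0.0839, 0.0335]
eef_rot: [3.14, 0.0, 1.44]
force: [-2.0, -0.3, 7.8]
grip_width: 0.034
grip_force: 10.0
```

>>> apply_moves(
  deltas=[
    [100,0,0,0,0,0,0],
    [100,0,0,0,0,0,0],
    [100,0,0,0,0,0,0.1],
    [100,0,0,0,0,0,0.147],
    [100,0,0,0,0,0,0.147],
    [100,0,0,0,0,0,0.147],
    [100,0,0,0,0,0,0.147],
    [100,0,0,0,0,0,0.147],
    [100,0,0,0,0,0,0.147],
    [100,0,0,0,0,0,0.147],
  ],
)

```text
time_s: 30.35
ee_pos: [0.4709, -0.0838, 0.0326]
eef_rot: [-3.142, -0.0, 2.575]
force: [-0.1, -0.2, -0.7]
grip_width: 0.0571
grip_force: 0.0
```

>>> apply_moves(
  deltas=[
    [100,0,0,0,0,0,0.147],
    [100,0,0,0,0,0,0.147],
    [100,0,0,0,0,0,0.148],
    [255,0,0,0,0,0,0],
    [255,0,0,0,0,0,0],
    [255,0,0,0,0,0,0],
    [255,0,0,0,0,0,0],
    [255,0,0,0,0,0,0],
    [255,0,0,0,0,0,0],
  ],
  grip_force=25,
)

```text
time_s: 31.25
ee_pos: [0.4709, -0.0838, 0.0326]
eef_rot: [-3.142, -0.0, 3.01]
force: [-0.1, -0.3, -1.4]
grip_width: 0.0336
grip_force: 25.0
```

>>> apply_moves(
  deltas=[
    [255,0,0,3,0,0,0],
    [255,0,0,5,0,0,0],
    [255,0,0,5,0,0,0],
    [255,0,0,5,0,0,0],
    [255,1.1,4.6,0,0,0,0],
    [255,1.1,4.6,0,0,0,0],
    [255,1.1,4.6,0,0,0,0],
    [255,1.1,4.6,0,0,0,0],
    [255,1.1,4.6,0,0,0,0],
    [255,1.2,4.6,0,0,0,0],
  ],
  grip_force=40,
)

```text
time_s: 32.25
ee_pos: [0.5379, 0.1942, 0.2126]
eef_rot: [-3.142, 0.0, 3.01]
force: [0.3, -0.7, -0.4]
grip_width: 0.0335
grip_force: 40.0
```

>>> apply_moves(
  deltas=[
    [255,0,0,-1,0,0,0],
    [255,0,0,-1,0,0,0],
    [255,0,0,0,0,0,0],
  ],
)

```text
time_s: 32.55
ee_pos: [0.5372, 0.1911, 0.1908]
eef_rot: [-3.14, -0.003, 3.01]
force: [0.4, -0.7, -0.6]
grip_width: 0.0332
grip_force: 40.0
```

>>> apply_moves(
  deltas=[
    [255,0,0,-0.8,0,0,0],
    [255,0,0,0,0,0,0],
    [255,0,0,0,0,0,0],
  ],
)

```text
time_s: 32.85
ee_pos: [0.538, 0.1916, 0.1848]
eef_rot: [3.142, 0.0, 3.01]
force: [-0.3, 0.2, -0.3]
grip_width: 0.0334
grip_force: 40.0
```

>>> apply_moves(
  deltas=[
    [255,0,0,-0.4,0,0,0],
    [255,0,0,-0.4,0,0,0],
    [255,0,0,-0.3,0,0,0],
    [255,0,0,0,0,0,0],
  ],
)

```text
time_s: 33.25
ee_pos: [0.5378, 0.1922, 0.1731]
eef_rot: [-3.141, -0.001, 3.011]
force: [0.4, 0.7, -0.6]
grip_width: 0.0329
grip_force: 40.0
```

>>> apply_moves(
  deltas=[
    [255,0,0,-0.3,0,0,0],
    [255,0,0,-0.2,0,0,0],
    [255,0,0,0,0,0,0],
  ],
)

```text
time_s: 33.55
ee_pos: [0.5378, 0.1922, 0.1683]
eef_rot: [-3.141, -0.0, 3.011]
force: [-0.7, -0.4, 0.4]
grip_width: 0.0332
grip_force: 40.0
```

>>> apply_moves(
  deltas=[
    [255,0,0,-0.15,0,0,0],
    [255,0,0,-0.15,0,0,0],
    [255,0,0,0,0,0,0],
  ],
)

```text
time_s: 33.85
ee_pos: [0.5379, 0.1921, 0.1654]
eef_rot: [-3.141, -0.0, 3.011]
force: [-0.2, 0.1, -0.8]
grip_width: 0.0331
grip_force: 40.0
```

>>> apply_moves(
  deltas=[
    [255,0,0,-0.1,0,0,0],
    [255,0,0,-0.1,0,0,0],
    [255,0,0,0,0,0,0],
  ],
)

```text
time_s: 34.15
ee_pos: [0.538, 0.1921, 0.1637]
eef_rot: [-3.141, 0.0, 3.011]
force: [0.0, -0.8, 0.2]
grip_width: 0.0332
grip_force: 40.0
```

>>> apply_moves(
  deltas=[
    [255,0,0,-0.1,0,0,0],
    [255,0,0,-0.1,0,0,0],
    [255,0,0,0,0,0,0],
  ],
)

```text
time_s: 34.45
ee_pos: [0.5382, 0.1922, 0.1624]
eef_rot: [3.141, 0.001, 3.011]
force: [-3.6, -1.6, 6.0]
grip_width: 0.0332
grip_force: 40.0
```

>>> apply_moves(
  deltas=[
    [255,0,0,-0.1,0,0,0],
    [255,0,0,0,0,0,0],
  ],
)

```text
time_s: 34.65
ee_pos: [0.5382, 0.1923, 0.1614]
eef_rot: [3.141, 0.001, 3.011]
force: [-1.0, -0.5, 5.7]
grip_width: 0.0332
grip_force: 40.0
```

>>> apply_moves(
  deltas=[
    [255,0,0,-0.1,0,0,0],
    [255,0,0,0,0,0,0],
  ],
)

```text
time_s: 34.85
ee_pos: [0.5381, 0.1922, 0.1599]
eef_rot: [3.141, 0.001, 3.011]
force: [-0.5, 0.2, 2.4]
grip_width: 0.0333
grip_force: 40.0
```

>>> apply_moves(
  deltas=[
    [255,0,0,-0.1,0,0,0],
    [255,0,0,0,0,0,0],
  ],
)

```text
time_s: 35.05
ee_pos: [0.5378, 0.1921, 0.1581]
eef_rot: [-3.141, -0.001, 3.011]
force: [0.9, -1.0, -3.1]
grip_width: 0.0335
grip_force: 40.0
```

Clicked over. On to the lid.

>>> apply_moves(
  deltas=[
    [255,0,0,-0.1,0,0,0],
    [255,0,0,-0.05,0,0,0],
    [255,0,0,0,0,0,0],
  ],
)

```text
time_s: 35.35
ee_pos: [0.5379, 0.1922, 0.1569]
eef_rot: [-3.142, -0.0, 3.011]
force: [0.1, -0.6, -0.5]
grip_width: 0.0332
grip_force: 40.0
```

>>> apply_moves(
  deltas=[
    [255,0,0,-0.1,0,0,0],
    [255,0,0,0,0,0,0],
  ],
)

```text
time_s: 35.55
ee_pos: [0.5379, 0.1922, 0.1561]
eef_rot: [3.142, -0.0, 3.011]
force: [0.7, 0.1, -0.5]
grip_width: 0.0332
grip_force: 40.0
```

>>> apply_moves(
  deltas=[
    [255,0,0,-0.06,0,0,0],
    [255,0,0,0,0,0,0],
  ],
)

```text
time_s: 35.75
ee_pos: [0.538, 0.1922, 0.1555]
eef_rot: [3.142, 0.0, 3.011]
force: [0.6, 0.3, -2.1]
grip_width: 0.0331
grip_force: 40.0
```

>>> apply_moves(
  deltas=[
    [255,0,0,-0.06,0,0,0],
    [255,0,0,0,0,0,0],
  ],
)

```text
time_s: 35.95
ee_pos: [0.5381, 0.1922, 0.1553]
eef_rot: [3.141, 0.0, 3.011]
force: [-0.6, -0.3, 3.8]
grip_width: 0.033
grip_force: 40.0
```

>>> apply_moves(
  deltas=[
    [255,0,0,-0.06,0,0,0],
    [255,0,0,0,0,0,0],
  ],
)

```text
time_s: 36.15
ee_pos: [0.5382, 0.1922, 0.1551]
eef_rot: [3.141, 0.001, 3.011]
force: [-3.1, -0.1, 8.0]
grip_width: 0.0331
grip_force: 40.0
```

Seated. I'll release, retreat and check.

>>> apply_moves(
  deltas=[
    [100,0,0,0,0,0,0],
    [100,0,0,0,0,0,0],
    [100,0,0,0,0,0,0],
    [100,0,0,1,0,0,0],
    [100,0,0,4,0,0,0],
    [100,0,0,4,0,0,0],
    [100,0,-4,0,0,0,0],
    [100,0,-4,0,0,0,0],
    [100,-2,-4,0,0,0,0],
    [100,-2,-4,0,0,0,0],
  ],
)

```text
time_s: 37.15
ee_pos: [0.4972, 0.0308, 0.2448]
eef_rot: [3.142, 0.0, 3.011]
force: [0.5, 0.1, -0.4]
grip_width: 0.0571
grip_force: 0.0
```

>>> apply_moves(
  deltas=[
    [100,-2,-4,0,0,0,0],
    [100,-2,-4,0,0,0,0],
    [100,0,0,0,0,0,0],
    [100,0,0,0,0,0,0],
  ],
)

```text
time_s: 37.55
ee_pos: [0.458, -0.0483, 0.2452]
eef_rot: [3.141, 0.001, 3.009]
force: [0.4, 0.3, 0.7]
grip_width: 0.057
grip_force: 0.0
```

```bash
python3 - <<'E'
from h import *
t=snap('top','pics/t6.png');s=snap('scene','pics/s6.png')
z=lambda i,k:cv2.resize(i,None,fx=k,fy=k,interpolation=cv2.INTER_CUBIC)
A=z(t['img'][130:250,80:200,::-1],3.3);B=z(s['img'][130:260,340:500,::-1],2.5);H=max(A.shape[0],B.shape[0])
for n,c,w in(('top',t,A),('scene',s,B)):
    print(n,fit(c,(.539,.190),[(.017,.123,.153)],.006),fit(c,(.539,.190),[(.017,.128,.158)],.006))
p=lambda i:cv2.copyMakeBorder(i,0,H-i.shape[0],0,0,cv2.BORDER_CONSTANT)
cv2.imwrite('pics/m7.png',np.hstack([p(A),p(B)]))
E
```

```text
top (array([0.53914502, 0.19192456]), np.float64(0.7923934994896039)) (array([0.5392114 , 0.19028879]), np.float64(0.7854909304379525))
scene (array([0.52938478, 0.19943353]), np.float64(0.8093169932544618)) (array([0.53595746, 0.19443069]), np.float64(0.8023359550293607))
```

View pics/m7.png

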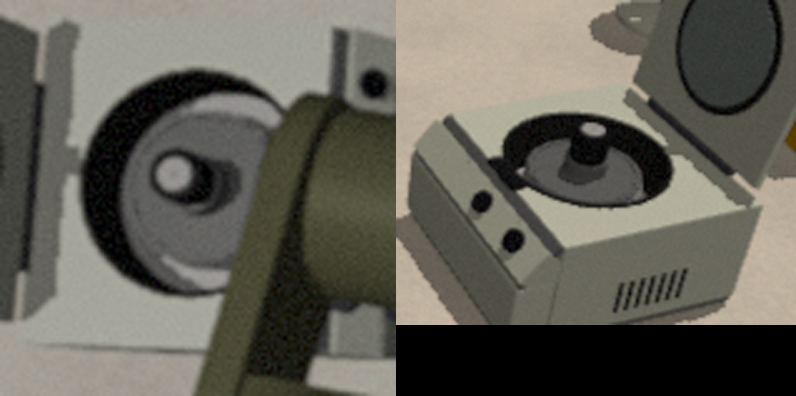

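The knob stands upright and flush on the lid's crown, at (175,172) in the left half and (593,145) in the right. The gripper is clear, so I'm handing in.

```bash
python3 -c "
from station import ctrl
print(ctrl.hand_in())"
```

```text
the job is handed in; nothing more can be done
None
```

The rotor is home on the cross pin, the middle-sized lid is on it and the knob has clicked down flush; the gripper is clear and the job was handed in about 37.6 s into the 72 s limit, with no verdict shown.

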